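# Sweep spilled marble chips into the bench dustpan

## Robot

A 6-joint arm with a two-finger parallel gripper is mounted at the origin on the work surface. World frame = base frame: x ahead of the robot, y to its left, z up, the work surface at z = 0. Lengths are in m, angles in rad, forces in N, time in s.
With the tool pointing down it reaches from about 0.3 to 0.775 m from the base axis. Payload 14.6 kg.
Tool frame: the origin (TCP) lies midway between the tips of the shut fingers; the grasp point (between the pads) lies 19 mm behind it (ctrl.hold_point_z is the distance from the TCP to the grasp point, in m); z points along the fingers, x is the direction in which the jaws open and shut, and the axes are right-handed (so a half turn about z gives the same grasp; the last joint's range is limited). The gripper opens to 94 mm and grips with 3 to 60 N. Pads are 16 mm wide; open, the fingers measure 119 mm over their backs; the gripper's body (75 mm by 177 mm) begins 78 mm behind the grasp point.
Start: joints at [1.268, 0.3, 1.521, -0, 1.321, -0.067], TCP at [0.128, 0.535, 0.205] pointing down, gripper open.
Joint ranges: [-3.03, 3.03], [-0.79, 2.21], [0.23, 2.52], [-1.04, 4.18], [0, 3.07], [-2.55, 2.55]. Speed limits (rad/s): [2.22, 2.22, 2.57, 3.14, 3.14, 3.14].

## Interface

Orientations are given as [roll, pitch, yaw] about the fixed x, y, z axes, in that order (R = Rz(yaw) Ry(pitch) Rx(roll)).
In Python, from station import ctrl, viewer, ticket, nets gives the robot as it stands.
- The arm moves only by the tool carry_out, never from a script. Its argument "commands" is one flat list of numbers, 7 for each row, row after row: the closure, from -1 (fully open) to 1 (shut), so that 0 is half open, then the shift along the world's x, y, z in cm, then the turn, a rotation vector about the world's x, y, z in rad. In form: [gripper, tx, ty, tz, ax, ay, az, gripper, tx, ty, tz, ax, ay, az, ...]. A call has 1 to 12 rows; each row is the pose to reach, as a shift and turn from the pose measured when the call began; what a row does not reach only later rows make up. A row lasts 1/12 s, in which the tool goes at most 41.7 mm and 7.16 degrees, less where a joint would pass 70% of its speed; a pose out of reach is approached as far as the arm can. A call with a gripper value outside its range is refused whole. The fingers move at their own pace and stop on an object; "force" is the grip in N (left out, the last holds). Time passes only in rows, so rows that repeat a pose let the fingers close. It gives the time, the measured TCP pose, the force and the opening at its end, in the units of the state.
- ctrl.get_obs(): the state, without advancing time (a new reading comes with each control period).
- viewer.camera(name): name is "scene" or "top" or "wrist"; returns (picture, depth): 480x640x3 uint8, blue, green, red; 480x640 float32, m along the optical axis (not along the pixel's ray), 0 where there is no reading.
- viewer.camera_info(name): a dict with "fx", "fy", "cx", "cy" (pixels), "D" ([k1, k2, p1, p2, k3] as OpenCV has them; the pictures are not rectified), "R" (3x3) and "t" (3): a world point X has camera coordinates R X + t. Camera axes: x right, y down, z forward; pixel columns grow to the right and rows downward; lengths in m; the calibration is good to about 2 mm. A picture is of the moment at which its call begins: read the wrist's pose just before it. camera_info takes no time and is no camera call; for the wrist camera it gives the pose at the moment of the call.
- ticket.hand_in(): hands the job in, once; it reports no verdict.
Trained networks look in the newest picture that a camera, given by its name, has taken for a name from the list of things; names that differ only in an ending like _2 or _b are one class to them, and where a whole thing is asked for, a point or a joint stands for the part that bears it (a point fixed in the world has none). Each returns a list of dicts, best first, with "confidence" (0 to 1); they miss things now and then, are a little off and sometimes report something else, mostly with a low value. They report only what shows in the picture. A call takes as long as a camera call.
- nets.silhouettes(camera, thing): "region" (480x640 bool, what is visible of it) and "extent" ([left, top, right, bottom] in pixels, round what is visible of it).
The state is a dict: "time_s": time; "qpos": joint angles; "joint_vel": joint speeds; "tau": joint torques, N m; "ee_pos": TCP position; "eef_rot": TCP orientation; "force": force on the tool from outside, world axes, zero at the start; "moment": the same for the moment, N m; "grip_width": finger opening in m.
Only numpy, scipy, OpenCV 4.12 (cv2) and the standard library are available. Lean on these libraries where they do the work, as an engineer would, in place of code of your own. Each camera call takes 0.05 s, during which the arm holds its last target. There are 200 camera calls.

## Task

Four marble chips have been spilled on the bench in front of the steel dustpan. Sweep them along the bench with your fingertips, over the lip and right into the pan, so that all four lie on its floor well past the sloping lip; do not pick any up. Leave the dustpan, the crucible that stands among the chips, the evaporating dish and the rubber stopper where they stand.

Things in the scene. Friction and masses are not known exactly. Their poses are not given: they have to be found in the camera images.
- dustpan: Loose steel dustpan, 0.9 kg, held by friction only. Origin: middle of the lip's front edge, at bench height; x points level into the pan, y along the lip, z up. The lip slopes up to a flat floor 4 mm high, from x = 0 to 30 mm; rear wall at x = 200, 55 high. Side walls at y = +-125 mm, 3 thick, 8 high at the mouth, 24 at x = 50, 55 at the rear. Handle: 140 mm behind the rear wall, up to 61 high.
- chip1: Irregular off-white marble chip with a flat underside, loose, about 29 x 23 x 20 mm (the last is its height), 14 to 28 g. Origin: its middle, about half its height above what it lies on. It lies on the bench 40 to 220 mm before the dustpan's lip, at any yaw. It slides when pushed; it may turn or tumble.
- chip2: Irregular off-white marble chip with a flat underside, loose, about 27 x 24 x 22 mm (the last is its height), 14 to 28 g. Origin: its middle, about half its height above what it lies on. It lies on the bench 40 to 220 mm before the dustpan's lip, at any yaw. It slides when pushed; it may turn or tumble.
- chip3: Irregular off-white marble chip with a flat underside, loose, about 30 x 22 x 18 mm (the last is its height), 14 to 28 g. Origin: its middle, about half its height above what it lies on. It lies on the bench 40 to 220 mm before the dustpan's lip, at any yaw. It slides when pushed; it may turn or tumble.
- chip4: Irregular off-white marble chip with a flat underside, loose, about 26 x 25 x 20 mm (the last is its height), 14 to 28 g. Origin: its middle, about half its height above what it lies on. It lies on the bench 40 to 220 mm before the dustpan's lip, at any yaw. It slides when pushed; it may turn or tumble.
- crucible: White porcelain crucible, open on top, 36 mm high, 41 mm across the rim, 26 mm across the foot, 50 g, standing on the bench among the chips, in front of the middle of the dustpan's mouth. Origin: centre of its underside. To be left alone.
- stopper: Dark rubber stopper standing on its wide end, 32 mm across, 30 mm high, near the chips on the side of the robot. Origin: centre of its underside. To be left alone.
- dish: White porcelain evaporating dish, a low open bowl 68 mm across the rim, 40 mm across the foot, 26 mm high, 70 g, near the chips on the side away from the robot. Origin: centre of its underside. To be left alone.

How it is judged:
At the end, for the whole second after the job is handed in: All four chips lie at rest in the dustpan: the middle of each is more than 45 mm inside the lip's front edge (past the slope), before the rear wall and between the side walls, less than 50 mm above the bench; the pan lies flat (x of chip1 in the frame of dustpan between 0.045 and 0.197 m and y of chip1 in the frame of dustpan between -0.12 and 0.12 m and height (world z) of each of chip1, chip2, chip3, chip4 below 0.05 m and linear speed of each of chip1, chip2, chip3, chip4 below 0.02 m/s and x of chip2 in the frame of dustpan between 0.045 and 0.197 m and y of chip2 in the frame of dustpan between -0.12 and 0.12 m and x of chip3 in the frame of dustpan between 0.045 and 0.197 m and y of chip3 in the frame of dustpan between -0.12 and 0.12 m and x of chip4 in the frame of dustpan between 0.045 and 0.197 m and y of chip4 in the frame of dustpan between -0.12 and 0.12 m and angle between dustpan's own z axis and vertical below 0.05 rad); the robot touches nothing.
It fails at once if a chip is lifted: its middle rises more than 30 mm above the bench outside the pan, or more than 50 mm anywhere (height (world z) of any of chip1, chip2, chip3, chip4 above 0.05 m or (height (world z) of chip1 above 0.03 m and x of chip1 in the frame of dustpan below -0.005 m) or (height (world z) of chip2 above 0.03 m and x of chip2 in the frame of dustpan below -0.005 m) or (height (world z) of chip3 above 0.03 m and x of chip3 in the frame of dustpan below -0.005 m) or (height (world z) of chip4 above 0.03 m and x of chip4 in the frame of dustpan below -0.005 m)).
It fails at once if the dustpan is pushed more than 40 mm from where it lay (distance of dustpan from where it was at the start of the episode above 0.04 m).
It fails at once if the crucible is pushed more than 12 mm from where it stood, or tipped by more than 0.35 rad (distance of crucible from where it was at the start of the episode above 0.012 m or angle between crucible's own z axis and vertical above 0.35 rad).
It fails at once if the stopper is pushed more than 12 mm from where it stood, or tipped by more than 0.35 rad (distance of stopper from where it was at the start of the episode above 0.012 m or angle between stopper's own z axis and vertical above 0.35 rad).
It fails at once if the dish is pushed more than 12 mm from where it stood, or tipped by more than 0.35 rad (distance of dish from where it was at the start of the episode above 0.012 m or angle between dish's own z axis and vertical above 0.35 rad).
It also fails if it takes over 72 s, if anything falls off the work surface, if the arm or the gripper's body presses on something with over 40 N, if the wrist force passes 120 N, or if a joint passes its speed limit or range.

## Working session

There is one attempt and no reset: what is moved stays moved. The work goes in short steps, Python scripts to look and compute and a tool call to move; the robot and the scene stay as the last step left them, time stands still between calls to the robot, and variables do not carry over. Pictures are saved under pics/ and viewed, about 8 in all and at most 12, crops included, and the job is handed in when it is done.

Besides the shell and the picture viewer there is one more tool, called as name(argument=value, ...) on one line, values as JSON. carry_out: Moves the arm, as the interface text tells. Its arguments: {"type":"object","properties":{"commands":{"type":"array","items":{"type":"number"}},"force":{"type":"number"}},"required":["commands"]}

```bash
mkdir -p pics; cat > h.py <<'E'
import numpy as np, cv2
from station import ctrl, viewer, ticket, nets
def world(cam, px, z=None, depth=None):
    i=viewer.camera_info(cam); K=np.array([[i['fx'],0,i['cx']],[0,i['fy'],i['cy']],[0,0,1.]])
    px=np.asarray(px,float).reshape(-1,1,2)
    n=cv2.undistortPoints(px,K,np.array(i['D'])).reshape(-1,2)
    d=np.c_[n,np.ones(len(n))]; R=np.array(i['R']); t=np.array(i['t'])
    if depth is not None: return (d*np.asarray(depth).reshape(-1,1)-t)@R
    C=-R.T@t; r=d@R
    return C+r*((z-C[2])/r[:,2:3])
def reg(cam,thing,dep,minc=0.3):
    out=[]
    for s in nets.silhouettes(cam,thing):
        if s['confidence']<minc: continue
        v,u=np.nonzero(s['region']); d=dep[v,u]; k=d>0
        if k.sum()<5: continue
        P=world(cam,np.c_[u,v][k],depth=d[k])
        out.append((s['confidence'],s['extent'],P))
    return out
E
python3 - <<'E'
from h import *
o=ctrl.get_obs(); print({k:np.round(v,3) for k,v in o.items()})
for c in ['top','scene']:
    im,dep=viewer.camera(c); cv2.imwrite(f'pics/{c}0.png',im)
    for th in ['dustpan','chip1','crucible','stopper','dish']:
        for cf,e,P in reg(c,th,dep):
            print(c,th,round(cf,2),np.round(e),'med',np.round(np.median(P,0),3),'mid',np.round((np.percentile(P,2,0)+np.percentile(P,98,0))/2,3),'min',np.round(np.percentile(P,2,0),3),'max',np.round(np.percentile(P,98,0),3))
E
```

```text
{'time_s': np.float64(0.0), 'qpos': array([ 1.268,  0.3  ,  1.522, -0.   ,  1.321, -0.067]), 'joint_vel': array([-0.001, -0.002, -0.   , -0.001, -0.001, -0.001]), 'tau': array([-1.0000e-03, -5.3178e+01, -3.5275e+01,  7.1000e-02,  2.4000e-02,
       -0.0000e+00]), 'ee_pos': array([0.128, 0.535, 0.205]), 'eef_rot': array([-3.142e+00,  1.000e-03,  1.335e+00]), 'force': array([-0.756, -0.499, -0.42 ]), 'moment': array([ 0.024,  0.025, -0.008]), 'grip_width': np.float64(0.094)}
top dustpan 0.79 [  0. 108. 233. 319.] med [0.629 0.278 0.004] mid [0.626 0.286 0.029] min [ 0.496  0.154 -0.   ] max [0.757 0.419 0.057]
top dustpan 0.54 [204. 287. 229. 302.] med [0.506 0.138 0.016] mid [0.507 0.139 0.011] min [ 0.496  0.128 -0.   ] max [0.518 0.15  0.022]
top chip1 0.71 [276. 320. 294. 334.] med [0.458 0.039 0.019] mid [0.459 0.04  0.018] min [0.449 0.03  0.013] max [0.469 0.05  0.024]
top chip1 0.64 [345. 245. 357. 262.] med [ 0.567 -0.056  0.016] mid [ 0.569 -0.057  0.015] min [ 0.557 -0.065  0.009] max [ 0.58  -0.049  0.021]
top chip1 0.61 [261. 202. 273. 222.] med [0.627 0.066 0.017] mid [0.
[... 858 characters left out ...]
 [0.768 0.407 0.059]
scene chip1 0.8 [411. 245. 428. 260.] med [0.513 0.142 0.015] mid [0.51  0.141 0.013] min [0.502 0.13  0.004] max [0.519 0.152 0.023]
scene chip1 0.58 [359. 209. 379. 226.] med [0.464 0.044 0.017] mid [0.462 0.043 0.013] min [0.452 0.032 0.001] max [0.472 0.054 0.025]
scene stopper 0.82 [414. 190. 429. 211.] med [0.394 0.103 0.02 ] mid [0.388 0.102 0.018] min [0.376 0.088 0.002] max [0.4   0.116 0.033]
scene stopper 0.55 [348. 236. 374. 270.] med [0.564 0.068 0.027] mid [0.56  0.069 0.022] min [0.542 0.051 0.006] max [0.578 0.086 0.038]
scene dish 0.65 [255. 298. 304. 338.] med [0.711 0.024 0.014] mid [0.72  0.029 0.016] min [ 0.689 -0.001  0.004] max [0.751 0.059 0.028]
```

View pics/top0.png

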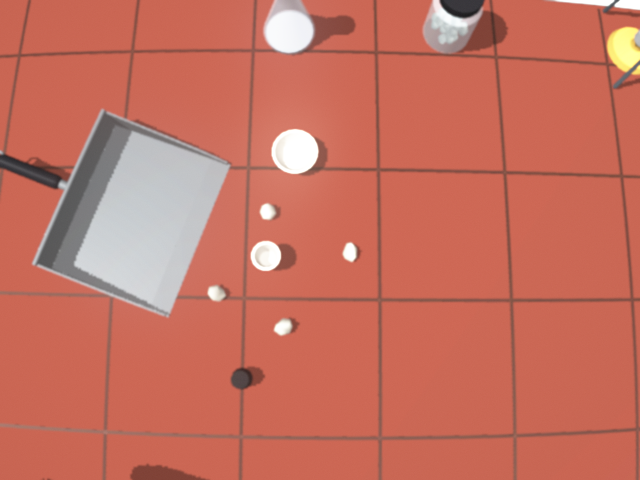

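The view shows the lip running from about (228,163) to (168,314). The crucible is at (266,256), and the chips are at (268,212), (350,252), (285,326) and (217,293). The dish is at (295,152) and the stopper at (241,378). Next I'll compute the pan frame.

```bash
python3 - <<'E'
from h import *
c=world('top',[[228,163],[168,314]],z=0.006); print(c.round(3), np.linalg.norm(c[0]-c[1]))
b=world('top',[[104,112],[36,264]],z=0.055); print(b.round(3),np.linalg.norm(b[0]-b[1]))
yv=(c[0]-c[1])[:2]; yv/=np.linalg.norm(yv); xv=(b.mean(0)-c.mean(0))[:2]; print(np.linalg.norm(xv)); xv/=np.linalg.norm(xv)
xp=np.array([-yv[1],yv[0]]); print(xv,xp,np.degrees(np.arctan2(xv[1],xv[0])),np.degrees(np.arctan2(xp[1],xp[0])))
x=xv+xp; x/=np.linalg.norm(x); y=np.array([-x[1],x[0]]); o=c.mean(0)[:2]; print('o',o,'x',x,'y',y)
for n,p in dict(A=(.629,.066),B=(.508,.140),C=(.4605,.0415),D=(.569,-.057),cru=(.5595,.067),sto=(.386,.1),dish=(.72,.028)).items():
    d=np.array(p)-o; print(n,np.round([d@x*1000,d@y*1000]))
E
```

```text
[[0.705 0.129 0.006]
 [0.474 0.21  0.006]] 0.2444616460810072
[[0.769 0.313 0.055]
 [0.539 0.396 0.055]] 0.244978319939041
0.19584275097192108
[0.32737128 0.94489579] [0.32860322 0.94446807] 70.89069969782952 70.81598164349175
o [0.58977201 0.16953915] x [0.32798732 0.94468213] y [-0.94468213  0.32798732]
A [-85. -71.]
B [-55.  68.]
C [-163.   80.]
D [-221.  -55.]
cru [-107.   -5.]
sto [-133.  170.]
dish [ -91. -169.]
```

carry_out(commands=[0.745,2.6,-3.1,-0.4,0,0,-0.12,0.745,5.2,-6.2,-0.8,0,0,-0.24,0.745,7.8,-9.3,-1.2,0,0,-0.36,0.745,10.4,-12.4,-1.6,0,0,-0.48,0.745,13,-15.5,-2,0,0,-0.6,0.745,15.6,-18.6,-2.4,0,0,-0.72,0.745,18.2,-21.7,-2.8,0,0,-0.84,0.745,20.8,-24.8,-3.2,0,0,-0.96,0.745,23.4,-27.9,-3.6,0,0,-1.08,0.745,26,-31,-4,0,0,-1.2,0.745,28.6,-34.1,-4.4,0,0,-1.32,0.745,31.2,-37.2,-4.8,0,0,-1.44], force=20)

```text
time_s: 1.6
ee_pos: [0.4415, 0.1609, 0.1575]
eef_rot: [-3.141, -0.0, -0.111]
force: [0.1, 1.4, -0.6]
grip_width: 0.0176
```

carry_out(commands=[0.745,1.7,-2.1,0,0,0,-0.08,0.745,3.4,-4.2,0,0,0,-0.16,0.745,5.1,-6.4,0,0,0,-0.223,0.745,5.1,-6.4,-1,0,0,-0.223,0.745,5.1,-6.4,-4,0,0,-0.223,0.745,5.1,-6.4,-7,0,0,-0.223,0.745,5.1,-6.4,-10,0,0,-0.223,0.745,5.1,-6.4,-12.5,0,0,-0.223,0.745,5.1,-6.4,-14,0,0,-0.223,0.745,5.1,-6.4,-14.9,0,0,-0.223,0.745,5.1,-6.4,-14.9,0,0,-0.223])

```text
time_s: 2.52
ee_pos: [0.4914, 0.0971, 0.007]
eef_rot: [3.141, 0.002, -0.333]
force: [-0.1, -0.7, 0.3]
grip_width: 0.0116
```

```bash
cat > look.py <<'E'
import sys
from h import *
O=np.array([.58977,.16954]);X=np.array([.32799,.94468]);Y=np.array([-.94468,.32799])
def pf(p): d=np.asarray(p)[:2]-O; return np.round([d@X*1000,d@Y*1000])
ob=ctrl.get_obs(); print('tcp',ob['ee_pos'].round(4),pf(ob['ee_pos']),ob['eef_rot'].round(3),ob['grip_width'].round(4),ob['time_s'])
for c in sys.argv[2:]:
    im,dep=viewer.camera(c); cv2.imwrite(f'pics/{c}{sys.argv[1]}.png',im)
    for th in ['chip1','crucible','stopper','dish']:
        for cf,e,P in reg(c,th,dep):
            m=(np.percentile(P,2,0)+np.percentile(P,98,0))/2
            print(c,th,round(cf,2),np.round(e),pf(m),np.round(m,3))
E
python3 look.py 1 top; python3 -c "
import cv2;i=cv2.imread('pics/top1.png')[100:400,:420];cv2.imwrite('pics/t1c.png',cv2.resize(i,None,fx=1.9,fy=1.9))"
```

```text
Traceback (most recent call last):
  File "look.py", line 5, in <module>
    ob=ctrl.get_obs(); print('tcp',ob['ee_pos'].round(4),pf(ob['ee_pos']),ob['eef_rot'].round(3),ob['grip_width'].round(4),ob['time_s'])
                                                                                                 ^^^^^^^^^^^^^^^^^^^^^^
AttributeError: 'float' object has no attribute 'round'
[ WARN:0@0.021] global loadsave.cpp:275 findDecoder imread_('pics/top1.png'): can't open/read file: check file path/integrity
Traceback (most recent call last):
TypeError: 'NoneType' object is not subscriptable
```

carry_out(commands=[0.745,0.33,0.94,0,0,0,0,0.745,0.66,1.89,0,0,0,0,0.745,0.98,2.83,0,0,0,0,0.745,1.31,3.78,0,0,0,0,0.745,1.64,4.72,0,0,0,0,0.745,1.97,5.67,0,0,0,0,0.745,2.3,6.61,0,0,0,0,0.745,2.62,7.56,0.05,0,0,0,0.745,2.95,8.5,0.1,0,0,0,0.745,3.28,9.45,0.2,0,0,0,0.745,3.61,10.39,0.25,0,0,0,0.745,3.94,11.34,0.3,0,0,0])

```text
time_s: 3.52
ee_pos: [0.5312, 0.2114, 0.0101]
eef_rot: [3.141, 0.002, -0.333]
force: [-0.0, 0.3, 0.0]
grip_width: 0.0119
```

```bash
sed -i "s/ob\['grip_width'\].round(4)/round(float(ob['grip_width']),4)/" look.py
python3 look.py 1 top scene; python3 -c "
import cv2;i=cv2.imread('pics/top1.png')[100:400,:420];cv2.imwrite('pics/t1c.png',cv2.resize(i,None,fx=1.9,fy=1.9))"
```

```text
tcp [0.5312 0.2114 0.0101] [20. 69.] [ 3.141e+00  2.000e-03 -3.330e-01] 0.0119 3.5167
top chip1 0.79 [275. 320. 294. 332.] [-165.   81.] [0.46  0.04  0.017]
top chip1 0.54 [344. 247. 359. 264.] [-221.  -54.] [ 0.568 -0.057  0.014]
top chip1 0.54 [260. 203. 275. 220.] [-85. -69.] [0.627 0.066 0.016]
top crucible 0.73 [252. 242. 277. 268.] [-108.   -4.] [0.558 0.066 0.019]
top stopper 0.82 [232. 370. 255. 388.] [-135.  170.] [0.384 0.098 0.019]
top dish 0.63 [274. 131. 320. 175.] [ -92. -170.] [0.72  0.027 0.014]
scene chip1 0.64 [364. 210. 375. 227.] [-162.   79.] [0.463 0.043 0.013]
scene chip1 0.64 [274. 233. 288. 248.] [-215.  -59.] [ 0.575 -0.053  0.011]
scene chip1 0.52 [329. 278. 346. 298.] [-82. -74.] [0.633 0.068 0.012]
scene crucible 0.91 [347. 237. 375. 271.] [-106.   -5.] [0.559 0.068 0.022]
scene stopper 0.68 [410. 191. 432. 210.] [-131.  171.] [0.386 0.102 0.018]
scene stopper 0.47 [252. 295. 307. 339.] [ -91. -168.] [0.718 0.029 0.015]
scene dish 0.72 [254. 296. 309. 340.] [ -90. -169.] [0.72  0.03  0.016]
```

View pics/t1c.png

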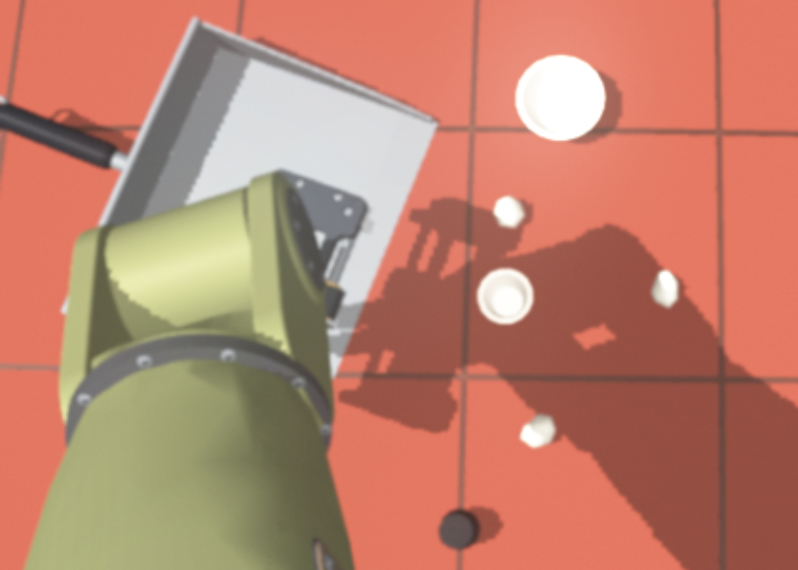

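The arm hides chip B, but it's no longer on the bench. The other things stand as before, so I'll keep pushing.

carry_out(commands=[0.745,0.33,0.94,0,0,0,0,0.745,0.66,1.89,0,0,0,0,0.745,0.98,2.83,0,0,0,0,0.745,1.31,3.78,0,0,0,0,0.745,1.64,4.72,0,0,0,0,0.745,1.97,5.67,0,0,0,0,0.745,2.3,6.61,0,0,0,0,0.745,2.62,7.56,0,0,0,0,0.745,2.95,8.5,0,0,0,0,0.745,2.8,8.2,1,0,0,0,0.745,2.6,7.6,4,0,0,0,0.745,2.3,6.6,8,0,0,0])

```text
time_s: 5.02
ee_pos: [0.5522, 0.2757, 0.0887]
eef_rot: [3.137, 0.006, -0.333]
force: [0.1, 0.5, 0.6]
grip_width: 0.0122
```

carry_out(commands=[0.745,-1.3,-3.4,0,0,0,0,0.745,-2.6,-6.8,0,0,0,0,0.745,-3.9,-10.3,0,0,0,0,0.745,-5.2,-13.7,0,0,0,0,0.745,-6.5,-17.1,0,0,0,0,0.745,-7.8,-20.5,0,0,0,0,0.745,-9.1,-24,0,0,0,0,0.745,-10.5,-27.4,0,0,0,0,0.745,-10.5,-27.4,-1,0,0,0,0.745,-10.5,-27.4,-4,0,0,0,0.745,-10.5,-27.4,-7,0,0,0,0.745,-10.5,-27.4,-8,0,0,0])

```text
time_s: 6.02
ee_pos: [0.4456, 0.0017, 0.0062]
eef_rot: [3.136, 0.009, -0.334]
force: [-0.4, 0.8, 0.4]
grip_width: 0.012
```

```bash
python3 look.py 2 top scene
```

```text
tcp [0.4456 0.0017 0.0062] [-206.   81.] [ 3.136  0.009 -0.334] 0.012 6.0167
top chip1 0.65 [345. 248. 358. 261.] [-221.  -56.] [ 0.57  -0.057  0.014]
top chip1 0.65 [262. 204. 274. 222.] [-85. -70.] [0.628 0.066 0.016]
top chip1 0.55 [ 93. 242. 111. 260.] [126.  67.] [0.568 0.311 0.015]
top crucible 0.81 [250. 243. 276. 270.] [-108.   -5.] [0.559 0.066 0.019]
top stopper 0.6 [232. 373. 243. 388.] [-128.  173.] [0.385 0.105 0.018]
top dish 0.82 [272. 129. 320. 172.] [ -92. -169.] [0.72  0.027 0.014]
scene chip1 0.71 [525. 308. 548. 329.] [130.  70.] [0.566 0.315 0.016]
scene chip1 0.7 [276. 230. 289. 248.] [-216.  -58.] [ 0.574 -0.053  0.013]
scene chip1 0.59 [327. 277. 346. 298.] [-81. -73.] [0.632 0.069 0.013]
scene chip1 0.46 [360. 208. 376. 226.] [-161.   79.] [0.463 0.043 0.014]
scene crucible 0.83 [348. 233. 373. 270.] [-105.   -5.] [0.56  0.068 0.022]
scene crucible 0.64 [359. 261. 639. 459.] [120.  -2.] [0.631 0.282 0.031]
scene stopper 0.96 [409. 192. 430. 211.] [-131.  169.] [0.387 0.101 0.017]
scene dish 0.84 [254. 299. 310. 340.] [ -90. -169.] [0.72  0.029 0.016]
```

carry_out(commands=[0.745,0.33,0.94,0.1,0,0,0,0.745,0.66,1.89,0.1,0,0,0,0.745,0.98,2.83,0.1,0,0,0,0.745,1.31,3.78,0.1,0,0,0,0.745,1.64,4.72,0.1,0,0,0,0.745,1.97,5.67,0.1,0,0,0,0.745,2.3,6.61,0.1,0,0,0,0.745,2.62,7.56,0.1,0,0,0,0.745,2.95,8.5,0.1,0,0,0,0.745,3.28,9.45,0.1,0,0,0,0.745,3.61,10.39,0.1,0,0,0,0.745,3.94,11.34,0.1,0,0,0])

```text
time_s: 7.52
ee_pos: [0.4873, 0.1161, 0.0104]
eef_rot: [3.137, 0.005, -0.333]
force: [0.7, 0.2, 0.5]
grip_width: 0.0119
```

```bash
python3 look.py 3 top scene | grep -v -e dish -e stopper
```

```text
tcp [0.4873 0.1161 0.0104] [-84.  79.] [ 3.137  0.005 -0.333] 0.0119 7.5167
top chip1 0.74 [ 92. 242. 114. 261.] [128.  68.] [0.567 0.313 0.015]
top chip1 0.73 [265. 204. 276. 219.] [-85. -69.] [0.627 0.066 0.016]
top chip1 0.6 [344. 246. 359. 262.] [-221.  -53.] [ 0.568 -0.057  0.012]
top crucible 0.77 [259. 246. 278. 267.] [-113.   -4.] [0.557 0.061 0.04 ]
scene chip1 0.81 [408. 240. 429. 256.] [-66.  89.] [0.484 0.137 0.013]
scene chip1 0.74 [276. 232. 289. 249.] [-216.  -57.] [ 0.572 -0.053  0.012]
scene chip1 0.7 [524. 309. 549. 330.] [131.  65.] [0.571 0.315 0.017]
scene chip1 0.48 [332. 279. 345. 296.] [-81. -73.] [0.632 0.069 0.014]
scene crucible 0.88 [348. 232. 371. 270.] [-106.   -5.] [0.56  0.068 0.023]
```

carry_out(commands=[0.745,-0.5,-1.4,-0.3,0,0,0,0.745,-1.25,-1.14,-0.3,0,0,0,0.745,-0.92,-0.2,-0.3,0,0,0,0.745,-0.59,0.74,-0.3,0,0,0,0.745,-0.26,1.69,-0.3,0,0,0,0.745,0.07,2.63,-0.3,0,0,0,0.745,0.4,3.58,-0.3,0,0,0,0.745,0.72,4.52,-0.25,0,0,0,0.745,1.05,5.47,-0.2,0,0,0,0.745,1.38,6.41,-0.1,0,0,0,0.745,1.71,7.36,0,0,0,0,0.745,2.04,8.3,0,0,0,0])

```text
time_s: 9.02
ee_pos: [0.5078, 0.1988, 0.0107]
eef_rot: [3.138, 0.004, -0.333]
force: [-1.2, -0.7, 0.5]
grip_width: 0.0122
```

```bash
python3 look.py 4 top scene | grep -v -e dish -e stopper
```

```text
tcp [0.5078 0.1988 0.0107] [ 1. 87.] [ 3.138  0.004 -0.333] 0.0122 9.0167
top chip1 0.62 [264. 204. 276. 223.] [-85. -70.] [0.628 0.066 0.01 ]
top chip1 0.6 [272. 132. 320. 173.] [ -92. -169.] [0.719 0.027 0.014]
top chip1 0.44 [342. 244. 357. 262.] [-221.  -55.] [ 0.569 -0.057  0.014]
top chip1 0.43 [250. 242. 279. 268.] [-108.   -4.] [0.558 0.066 0.019]
top crucible 0.58 [251. 243. 279. 268.] [-108.   -4.] [0.558 0.066 0.02 ]
scene chip1 0.82 [462. 263. 479. 282.] [22. 84.] [0.518 0.218 0.016]
scene chip1 0.74 [526. 312. 544. 330.] [131.  65.] [0.571 0.315 0.017]
scene chip1 0.72 [272. 230. 286. 248.] [-224.  -52.] [ 0.565 -0.059  0.011]
scene chip1 0.61 [331. 278. 346. 297.] [-82. -72.] [0.631 0.069 0.013]
scene crucible 0.65 [344. 234. 376. 271.] [-112.    1.] [0.552 0.064 0.02 ]
```

carry_out(commands=[0.745,0.33,0.94,0,0,0,0,0.745,0.66,1.89,0,0,0,0,0.745,0.98,2.83,0,0,0,0,0.745,1.31,3.78,0,0,0,0,0.745,1.64,4.72,0,0,0,0,0.745,1.97,5.67,0,0,0,0,0.745,2.3,6.61,0,0,0,0,0.745,2.62,7.56,0,0,0,0,0.745,2.5,7.2,0.5,0,0,0,0.745,2.3,6.6,4,0,0,0,0.745,2.2,6.2,8,0,0,0])

```text
time_s: 10.43
ee_pos: [0.5277, 0.2585, 0.0893]
eef_rot: [3.134, 0.009, -0.334]
force: [0.9, -0.0, 0.2]
grip_width: 0.0121
```

carry_out(commands=[0.745,1.2,-3.3,0,0,0,0,0.745,2.5,-6.6,0,0,0,0,0.745,3.8,-9.9,0,0,0,0,0.745,5.0,-13.2,0,0,0,0,0.745,6.3,-16.5,0,0,0,0,0.745,7.5,-19.8,0,0,0,0,0.745,8.8,-23,0,0,0,0,0.745,8.8,-23,-0.5,0,0,0,0.745,8.8,-23,-3,0,0,0,0.745,8.8,-23,-6,0,0,0,0.745,8.8,-23,-8.2,0,0,0,0.745,8.8,-23,-8.2,0,0,0])

```text
time_s: 11.43
ee_pos: [0.613, 0.0283, 0.0031]
eef_rot: [3.131, 0.015, -0.334]
force: [-0.4, 0.4, -1.0]
grip_width: 0.0123
```

```bash
python3 look.py 5 top scene
```

```text
tcp [0.613  0.0283 0.0031] [-126.  -68.] [ 3.131  0.015 -0.334] 0.0123 11.4333
top chip1 0.58 [ 90. 243. 116. 261.] [130.  67.] [0.569 0.314 0.014]
top chip1 0.58 [108. 260. 124. 273.] [97. 86.] [0.54 0.29 0.02]
top chip1 0.49 [351. 245. 359. 264.] [-223.  -55.] [ 0.569 -0.059  0.012]
scene chip1 0.82 [327. 280. 348. 298.] [-80. -72.] [0.632 0.07  0.013]
scene chip1 0.78 [525. 311. 545. 330.] [131.  65.] [0.572 0.315 0.016]
scene chip1 0.77 [513. 291. 532. 310.] [100.  85.] [0.542 0.292 0.017]
scene crucible 0.97 [346. 234. 373. 269.] [-107.   -5.] [0.56  0.067 0.02 ]
scene crucible 0.65 [526. 309. 544. 326.] [131.  66.] [0.571 0.315 0.017]
scene stopper 0.8 [409. 191. 430. 212.] [-131.  169.] [0.387 0.102 0.017]
scene dish 0.56 [253. 298. 307. 339.] [ -90. -169.] [0.72  0.029 0.016]
```

carry_out(commands=[0.745,0.38,-0.13,0.4,0.005,-0.018,0,0.745,0.71,0.81,0.4,0.005,-0.018,0,0.745,1.04,1.76,0.4,0.005,-0.018,0,0.745,1.36,2.7,0.4,0.005,-0.018,0,0.745,1.69,3.65,0.4,0.005,-0.018,0,0.745,2.02,4.59,0.4,0.005,-0.018,0,0.745,2.35,5.54,0.4,0.005,-0.018,0,0.745,2.68,6.48,0.4,0.005,-0.018,0,0.745,3.0,7.43,0.45,0.005,-0.018,0,0.745,3.33,8.37,0.5,0.005,-0.018,0,0.745,3.66,9.32,0.6,0.005,-0.018,0,0.745,3.99,10.26,0.65,0.005,-0.018,0])

```text
time_s: 12.93
ee_pos: [0.6564, 0.1305, 0.0162]
eef_rot: [-3.141, -0.008, -0.333]
force: [-17.6, -17.1, 40.2]
grip_width: 0.0121
```

```bash
python3 look.py 6 top scene
```

```text
tcp [0.6564 0.1305 0.0162] [-15. -76.] [-3.141 -0.008 -0.333] 0.0121 12.9333
top chip1 0.77 [344. 246. 360. 262.] [-221.  -54.] [ 0.568 -0.057  0.014]
top chip1 0.58 [ 92. 241. 110. 260.] [84. 70.] [0.551 0.272 0.135]
top crucible 0.6 [257. 244. 278. 270.] [-112.   -5.] [0.558 0.062 0.019]
top stopper 0.35 [256. 244. 277. 269.] [-111.   -5.] [0.558 0.063 0.019]
top dish 0.82 [275. 128. 321. 174.] [ -93. -169.] [0.719 0.027 0.014]
scene chip1 0.7 [526. 309. 546. 328.] [131.  65.] [0.571 0.315 0.016]
scene chip1 0.68 [370. 311. 391. 331.] [  1. -79.] [0.665 0.144 0.018]
scene chip1 0.44 [275. 231. 288. 246.] [-215.  -58.] [ 0.574 -0.053  0.013]
scene dish 0.83 [254. 297. 310. 339.] [ -90. -168.] [0.719 0.029 0.016]
```

```bash
python3 -c "
import cv2;i=cv2.imread('pics/scene6.png')[220:400,270:510];cv2.imwrite('pics/s6c.png',cv2.resize(i,None,fx=3.3,fy=3.3,interpolation=2))"
```

```text
(no output)
```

View pics/s6c.png

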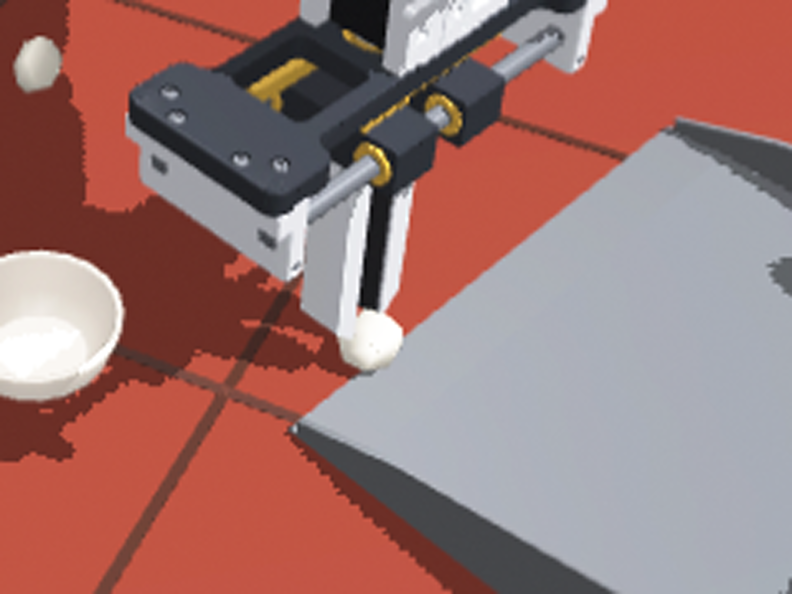

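The crop shows chip A at the lip, half under the near fingertip, so the tip has been pushed up. I'll back off gently and look again.

carry_out(commands=[0.745,0,0,0.2,0,0,0,0.745,-0.33,-0.94,0.4,0,0,0,0.745,-0.66,-1.89,0.4,0,0,0,0.745,-0.98,-2.83,0.4,0,0,0,0.745,-0.98,-2.83,0.4,0,0,0])

```text
time_s: 13.85
ee_pos: [0.6464, 0.1006, 0.0206]
eef_rot: [-3.139, -0.009, -0.335]
force: [0.6, -0.3, 0.5]
grip_width: 0.012
```

```bash
python3 look.py 7 top scene; python3 -c "
import cv2;i=cv2.imread('pics/scene7.png')[220:400,270:510];cv2.imwrite('pics/s7c.png',cv2.resize(i,None,fx=3.3,fy=3.3,interpolation=2))"
```

```text
tcp [0.6464 0.1006 0.0206] [-47. -76.] [-3.139 -0.009 -0.335] 0.012 13.85
top chip1 0.65 [109. 258. 123. 276.] [97. 86.] [0.541 0.289 0.021]
top chip1 0.64 [ 91. 244. 112. 261.] [128.  66.] [0.569 0.312 0.014]
top chip1 0.46 [344. 243. 360. 260.] [-221.  -54.] [ 0.568 -0.057  0.014]
top dish 0.9 [278. 130. 320. 176.] [ -95. -170.] [0.719 0.024 0.014]
scene chip1 0.85 [513. 292. 530. 310.] [102.  83.] [0.545 0.293 0.019]
scene chip1 0.64 [274. 232. 287. 246.] [-215.  -58.] [ 0.574 -0.053  0.012]
scene chip1 0.62 [368. 310. 387. 328.] [ -7. -79.] [0.662 0.137 0.014]
scene chip1 0.55 [525. 310. 546. 330.] [131.  65.] [0.572 0.315 0.017]
scene dish 0.55 [253. 298. 309. 341.] [ -90. -169.] [0.719 0.029 0.016]
```

View pics/s7c.png

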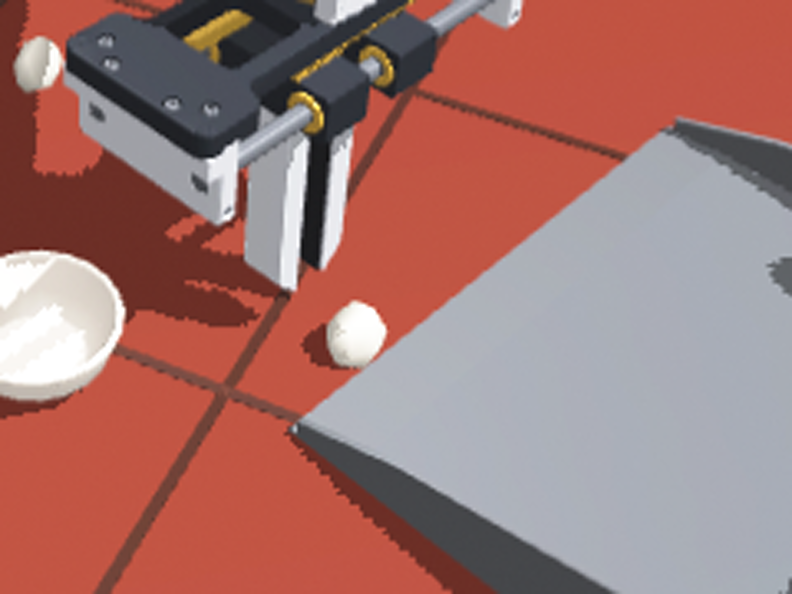

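carry_out(commands=[0.745,0.28,-0.1,-0.7,0,0.01,0,0.745,0.28,-0.1,-1.35,0,0.01,0,0.745,0.28,-0.1,-1.35,0,0.01,0,0.745,0.54,0.65,-1.35,0,0.01,0,0.745,0.8,1.41,-1.35,0,0.01,0,0.745,1.07,2.16,-1.35,0,0.01,0,0.745,1.33,2.92,-1.35,0,0.01,0,0.745,1.59,3.68,-1.35,0,0.01,0,0.745,1.85,4.43,-1.35,0,0.01,0,0.745,1.85,4.43,-1.35,0,0.01,0])

```text
time_s: 15.18
ee_pos: [0.666, 0.149, 0.0074]
eef_rot: [-3.141, -0.001, -0.332]
force: [0.1, 0.5, -0.7]
grip_width: 0.0121
```

```bash
python3 look.py 8 scene
```

```text
tcp [0.666  0.149  0.0074] [  6. -79.] [-3.141e+00 -1.000e-03 -3.320e-01] 0.0121 15.1833
scene chip1 0.72 [276. 232. 288. 250.] [-217.  -58.] [ 0.574 -0.054  0.011]
scene chip1 0.69 [526. 310. 546. 331.] [131.  65.] [0.572 0.315 0.016]
scene chip1 0.62 [513. 294. 530. 307.] [102.  83.] [0.545 0.293 0.017]
scene chip1 0.61 [386. 323. 406. 345.] [ 26. -79.] [0.673 0.168 0.015]
scene crucible 0.76 [349. 235. 370. 255.] [-111.   -7.] [0.56  0.063 0.028]
scene stopper 0.31 [512. 291. 531. 313.] [102.  82.] [0.545 0.293 0.019]
scene dish 0.96 [256. 297. 308. 340.] [ -90. -169.] [0.72  0.029 0.016]
```

carry_out(commands=[0.745,0.3,0.85,0.05,0,0,0,0.745,0.59,1.7,0.1,0,0,0,0.745,0.89,2.55,0.15,0,0,0,0.745,1.18,3.4,0.15,0,0,0,0.745,1.48,4.25,0.15,0,0,0,0.745,1.77,5.1,0.15,0,0,0,0.745,2.07,5.95,0.15,0,0,0,0.745,2.36,6.8,0.15,0,0,0,0.745,2.66,7.65,0.15,0,0,0,0.745,2.5,7.2,1,0,0,0,0.745,2.3,6.8,4,0,0,0,0.745,2.0,6.0,8,0,0,0])

```text
time_s: 16.43
ee_pos: [0.6838, 0.2066, 0.0851]
eef_rot: [3.138, 0.005, -0.333]
force: [0.4, -0.3, 0.6]
grip_width: 0.0123
```

```bash
python3 look.py 9 top scene
```

```text
tcp [0.6838 0.2066 0.0851] [ 66. -77.] [ 3.138  0.005 -0.333] 0.0123 16.4333
top chip1 0.56 [344. 246. 359. 261.] [-220.  -55.] [ 0.57  -0.056  0.01 ]
top crucible 0.72 [249. 242. 278. 270.] [-108.   -4.] [0.559 0.066 0.018]
top stopper 0.87 [230. 369. 253. 386.] [-134.  170.] [0.385 0.098 0.017]
top dish 0.86 [273. 131. 323. 174.] [ -92. -169.] [0.719 0.027 0.014]
scene chip1 0.86 [526. 312. 544. 330.] [131.  64.] [0.572 0.314 0.017]
scene chip1 0.65 [512. 292. 530. 311.] [102.  83.] [0.545 0.293 0.018]
scene chip1 0.63 [444. 361. 462. 382.] [107. -80.] [0.701 0.244 0.016]
scene chip1 0.62 [273. 231. 290. 248.] [-222.  -54.] [ 0.568 -0.058  0.011]
scene crucible 0.97 [348. 234. 369. 269.] [-106.   -5.] [0.56  0.067 0.02 ]
scene stopper 0.58 [412. 191. 429. 207.] [-131.  169.] [0.387 0.101 0.02 ]
scene dish 0.66 [253. 299. 309. 340.] [ -90. -168.] [0.719 0.029 0.015]
```

carry_out(commands=[0.745,-1.4,-3.4,0,0,0,0,0.745,-2.8,-6.7,0,0,0,0,0.745,-4.3,-10.1,0,0,0,0,0.745,-5.7,-13.5,0,0,0,0,0.745,-7.1,-16.8,0,0,0,0,0.745,-8.5,-20.2,0,0,0,0,0.745,-10,-23.6,0,0,0,0,0.745,-11.4,-27,0,0,0,0,0.745,-12.8,-30.3,0,0,0,0,0.745,-12.8,-30.3,-0.7,0,0,0,0.745,-12.8,-30.3,-4,0,0,0,0.745,-12.8,-30.3,-7.7,0,0,0])

```text
time_s: 17.93
ee_pos: [0.5584, -0.0967, 0.0098]
eef_rot: [3.141, -0.003, -0.335]
force: [0.4, 1.0, -0.6]
grip_width: 0.0122
```

```bash
python3 look.py 10 top scene
```

```text
tcp [ 0.5584 -0.0967  0.0098] [-262.  -58.] [ 3.141e+00 -3.000e-03 -3.350e-01] 0.0122 17.9333
top chip1 0.75 [149. 156. 162. 176.] [103. -79.] [0.698 0.241 0.015]
top chip1 0.62 [ 91. 242. 114. 263.] [130.  67.] [0.569 0.314 0.014]
top chip1 0.5 [108. 259. 124. 275.] [98. 86.] [0.541 0.29  0.02 ]
top crucible 0.65 [251. 244. 277. 269.] [-108.   -4.] [0.558 0.066 0.019]
top stopper 0.58 [232. 371. 250. 387.] [-134.  170.] [0.385 0.099 0.017]
top dish 0.79 [273. 131. 321. 174.] [ -92. -170.] [0.72  0.027 0.014]
scene chip1 0.74 [526. 311. 546. 330.] [131.  64.] [0.572 0.314 0.018]
scene chip1 0.71 [442. 359. 462. 384.] [107. -81.] [0.701 0.244 0.016]
scene chip1 0.7 [272. 229. 288. 250.] [-216.  -57.] [ 0.573 -0.053  0.013]
scene chip1 0.55 [513. 290. 528. 310.] [102.  82.] [0.546 0.293 0.017]
scene crucible 0.78 [345. 236. 374. 269.] [-106.   -5.] [0.56  0.068 0.022]
scene stopper 0.76 [408. 189. 429. 211.] [-131.  169.] [0.387 0.102 0.017]
scene stopper 0.62 [273. 232. 288. 246.] [-218.  -49.] [ 0.565 -0.053  0.011]
scene dish 0.63 [255. 296. 309. 339.] [ -90. -168.] [0.719 0.029 0.015]
```

carry_out(commands=[0.745,0.1,0.3,-0.3,0,0,0,0.745,0.48,1.23,-0.3,0,0,0,0.745,0.85,2.16,-0.3,0,0,0,0.745,1.23,3.09,-0.3,0,0,0,0.745,1.6,4.02,-0.3,0,0,0,0.745,1.98,4.95,-0.3,0,0,0,0.745,2.35,5.87,-0.3,0,0,0,0.745,2.73,6.8,-0.3,0,0,0,0.745,3.1,7.73,-0.3,0,0,0,0.745,3.1,7.73,-0.3,0,0,0])

```text
time_s: 19.27
ee_pos: [0.5895, -0.017, 0.0076]
eef_rot: [3.141, -0.001, -0.332]
force: [-0.2, 0.2, 0.2]
grip_width: 0.0123
```

```bash
python3 look.py 11 top scene | grep -v -e dish -e stopper
```

```text
tcp [ 0.5895 -0.017   0.0076] [-176.  -61.] [ 3.141e+00 -1.000e-03 -3.320e-01] 0.0123 19.2667
top chip1 0.61 [148. 157. 160. 175.] [103. -79.] [0.698 0.241 0.019]
top chip1 0.55 [ 92. 242. 113. 260.] [127.  68.] [0.567 0.312 0.019]
top chip1 0.51 [107. 260. 124. 275.] [101.  87.] [0.541 0.294 0.015]
top crucible 0.5 [250. 243. 262. 262.] [-111.   12.] [0.542 0.069 0.176]
scene chip1 0.77 [523. 312. 545. 329.] [131.  65.] [0.572 0.315 0.017]
scene chip1 0.76 [443. 363. 463. 384.] [107. -82.] [0.703 0.244 0.017]
scene chip1 0.73 [299. 248. 317. 271.] [-156.  -64.] [0.599 0.001 0.012]
scene chip1 0.6 [513. 293. 529. 312.] [102.  83.] [0.545 0.293 0.017]
scene crucible 0.82 [346. 236. 374. 269.] [-106.   -5.] [0.559 0.068 0.021]
```

carry_out(commands=[0.745,0.35,0.94,-0.1,0,0,0,0.745,0.71,1.87,-0.1,0,0,0,0.745,1.06,2.8,-0.1,0,0,0,0.745,1.42,3.74,-0.1,0,0,0,0.745,1.77,4.67,-0.1,0,0,0,0.745,2.13,5.61,-0.1,0,0,0,0.745,2.48,6.55,-0.1,0,0,0,0.745,2.84,7.48,-0.1,0,0,0,0.745,3.2,8.42,-0.1,0,0,0,0.745,3.55,9.35,-0.1,0,0,0,0.745,3.9,10.28,-0.1,0,0,0,0.745,4.26,11.22,-0.1,0,0,0])

```text
time_s: 20.77
ee_pos: [0.6317, 0.094, 0.0066]
eef_rot: [3.141, -0.001, -0.334]
force: [-0.3, -0.7, -0.2]
grip_width: 0.0121
```

```bash
python3 look.py 12 top scene | grep -v -e dish -e stopper
```

```text
tcp [0.6317 0.094  0.0066] [-58. -64.] [ 3.141e+00 -1.000e-03 -3.340e-01] 0.0121 20.7667
top chip1 0.72 [109. 258. 122. 276.] [100.  86.] [0.542 0.292 0.016]
top chip1 0.58 [ 90. 242. 113. 259.] [130.  68.] [0.568 0.315 0.014]
top chip1 0.57 [146. 156. 160. 175.] [107. -79.] [0.7   0.244 0.015]
scene chip1 0.81 [525. 309. 545. 328.] [131.  64.] [0.572 0.315 0.017]
scene chip1 0.74 [514. 291. 530. 310.] [101.  83.] [0.545 0.292 0.018]
scene chip1 0.72 [441. 361. 461. 384.] [107. -82.] [0.702 0.244 0.017]
scene chip1 0.54 [359. 296. 375. 314.] [-37. -64.] [0.638 0.114 0.011]
```

carry_out(commands=[0.745,0.3,0.85,0,0,0,0,0.745,0.59,1.7,0,0,0,0,0.745,0.89,2.55,0,0,0,0,0.745,1.18,3.4,0,0,0,0,0.745,1.48,4.25,0,0,0,0,0.745,1.77,5.1,0,0,0,0,0.745,2.07,5.95,0.05,0,0,0,0.745,2.36,6.8,0.1,0,0,0,0.745,2.66,7.65,0.2,0,0,0])

```text
time_s: 22.02
ee_pos: [0.6582, 0.1702, 0.0086]
eef_rot: [3.141, -0.001, -0.334]
force: [-0.5, -0.3, -0.7]
grip_width: 0.012
```

```bash
python3 look.py 13 top scene | grep -v -e dish -e stopper
```

```text
tcp [0.6582 0.1702 0.0086] [ 23. -64.] [ 3.141e+00 -1.000e-03 -3.340e-01] 0.012 22.0167
top crucible 0.63 [252. 242. 280. 268.] [-107.   -4.] [0.558 0.067 0.019]
scene chip1 0.66 [443. 362. 464. 384.] [109. -82.] [0.703 0.245 0.016]
scene chip1 0.61 [528. 310. 546. 329.] [132.  65.] [0.572 0.316 0.017]
scene chip1 0.61 [514. 291. 531. 311.] [101.  85.] [0.543 0.293 0.017]
scene chip1 0.52 [408. 329. 423. 348.] [ 45. -68.] [0.669 0.19  0.018]
scene crucible 0.69 [348. 235. 372. 260.] [-105.   -5.] [0.56  0.068 0.026]
```

Now 5.5 cm more, then up and clear of the pan.

carry_out(commands=[0.745,0.3,0.85,0.1,0,0,0,0.745,0.59,1.7,0.1,0,0,0,0.745,0.89,2.55,0.1,0,0,0,0.745,1.18,3.4,0.1,0,0,0,0.745,1.48,4.25,0.1,0,0,0,0.745,1.77,5.1,0.1,0,0,0,0.745,1.6,4.6,0.6,0,0,0,0.745,1.4,4.0,4,0,0,0,0.745,0.5,2,8,0,0,0,0.745,-1.5,0,11.5,0,0,0,0.745,-4.5,-2,13,0,0,0,0.745,-8,-4,14,0,0,0])

```text
time_s: 23.52
ee_pos: [0.5808, 0.1293, 0.1507]
eef_rot: [-3.14, -0.005, -0.335]
force: [0.9, 0.1, 0.0]
grip_width: 0.0119
```

carry_out(commands=[0.745,-3,-2.5,0,0,0,0,0.745,-6,-5,0,0,0,0,0.745,-9,-7.5,0,0,0,0,0.745,-12,-10,0,0,0,0,0.745,-15,-12.5,0,0,0,0,0.745,-18,-15,0,0,0,0,0.745,-18,-18,0,0,0,0,0.745,-18,-21,0,0,0,0,0.745,-18,-24,0,0,0,0,0.745,-18,-24,0,0,0,0])

```text
time_s: 24.35
ee_pos: [0.4005, -0.1144, 0.1513]
eef_rot: [-3.141, -0.006, -0.338]
force: [0.8, 0.8, -0.2]
grip_width: 0.012
```

```bash
python3 look.py 14 top scene
```

```text
tcp [ 0.4005 -0.1144  0.1513] [-330.   86.] [-3.141 -0.006 -0.338] 0.012 24.35
top chip1 0.6 [145. 156. 158. 170.] [106. -80.] [0.7   0.244 0.021]
top chip1 0.58 [105. 261. 123. 273.] [99. 87.] [0.54  0.292 0.019]
top chip1 0.55 [ 92. 245. 114. 258.] [129.  67.] [0.568 0.313 0.014]
top chip1 0.44 [149. 173. 163. 185.] [ 93. -63.] [0.68  0.237 0.018]
top crucible 0.65 [247. 242. 281. 267.] [-109.   -4.] [0.558 0.066 0.019]
top stopper 0.65 [230. 369. 255. 389.] [-135.  170.] [0.385 0.098 0.017]
top dish 0.79 [271. 130. 321. 173.] [ -92. -169.] [0.719 0.027 0.014]
scene chip1 0.89 [443. 363. 465. 387.] [110. -81.] [0.703 0.247 0.016]
scene chip1 0.85 [526. 311. 546. 330.] [132.  65.] [0.572 0.316 0.017]
scene chip1 0.63 [442. 353. 463. 373.] [ 98. -69.] [0.687 0.24  0.015]
scene chip1 0.56 [511. 291. 528. 310.] [102.  83.] [0.545 0.293 0.017]
scene crucible 0.85 [345. 233. 376. 270.] [-111.    6.] [0.548 0.067 0.02 ]
scene dish 0.77 [254. 298. 307. 340.] [ -90. -169.] [0.72  0.029 0.016]
```

View pics/scene14.png

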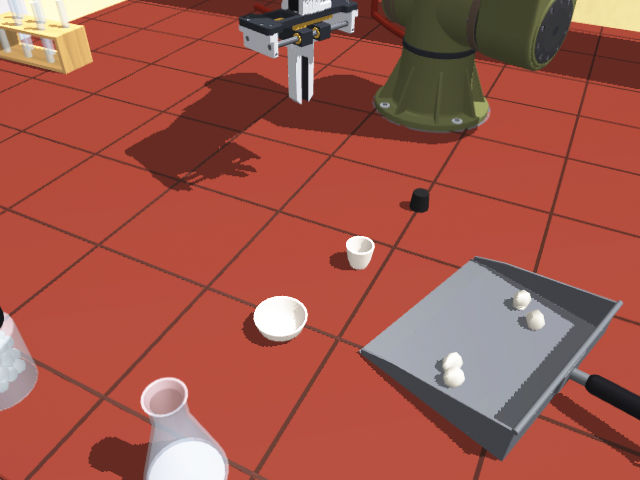

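The picture shows all four chips on the pan floor, two near (453,370) and two near (528,310). The arm is clear, and the pan, crucible (360,253), dish and stopper are in place.

```bash
python3 -c "
from h import *
print(ticket.hand_in())"
```

```text
the job is handed in; nothing more can be done
None
```

I swept the four chips into the dustpan one at a time with the nearly shut fingertips, and handed the job in at about 24.5 s. I don't know the verdict, because handing in doesn't report one.

- **Chips:** in the last pictures they lie on the pan floor about 95–131 mm past the lip, at y from -81 to +87 mm. That is well inside the limits. Their heights are about 15–20 mm.
- **Other things:** the dish, stopper and pan show no movement beyond measuring noise. The top camera puts the crucible where it stood. The last scene-camera mask put it about 12 mm off, but that camera read it in place a few seconds earlier and the fingers kept clear of it, so I take that as mask noise. In the picture it stands upright.
- **Robot:** the arm ended clear of everything.
- **One mishap:** while pushing the third chip, a fingertip rode up on it at the lip. The wrist force reached about 47 N in total, under the 120 N limit. I backed off, pushed again lower down, and the chip went in cleanly. The camera showed it no higher than about 18 mm at the time.

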